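Lock out the badge marker, turn its nest plate round, reset the stop

TASK

The badge-marking machine has to change over from the door sign to name badges. First press the mushroom stop button on the station beside it until it stays down; then take the nest plate off the machine's leaning bed, turn it round so that its three-nest side faces out, and seat it fully home on both pins, flat against the bed. Only when the plate is back, twist the mushroom head clockwise to reset the stop so that it springs right up, and leave the other things on the desk where they stand.

Things in the scene. Friction and masses are not known exactly. Their poses are not given: they have to be found in the camera images.
- marker: Badge-marking machine fixed to the desk, turned up to 13 degrees: flat grey housing 210 deep (x) x 270 wide (y) x 50 mm high. Origin: centre of its underside; x to its back, y to its left. Two guide rods run in front of its bed (tops 66 mm up). A parked marking head, 34 mm wide, centred at y = +98 mm, stands 155 mm high and reaches back to the bed. Nothing behind the bed is above 145 mm.
- bed_face (a point): Point on the front of the aluminium bed, a panel 150 mm wide leaning back 15 degrees from upright. x points square into the face, y to the machine's left, z up along the face. It lies mid-width, 74 mm above the desk, where the plate's lower edge goes; the bed ends at z = 68 mm. At the start the plate hangs on the pins with its single-pocket side out.
- big_pin (a point): Foot of the 10 mm steel pin on the bed face, at y = +38, z = 16 mm in the axes of bed_face. It stands 16.5 mm square out of the face; the last 6 mm taper.
- small_pin (a point): Foot of the 7 mm steel pin on the bed face, at y = -38, z = 58 mm in the axes of bed_face. It stands 16.5 mm square out of the face; the last 6 mm taper.
- plate_tab (a point): Middle of the finger tab of the loose aluminium nest plate (about 0.16 kg): the grasp point, 22 mm above the plate's top edge. The tab is 40 wide (y) x 36 high (z) x 10 mm thick (x). z up the plate, x the way its three-nest side looks (into the bed at the start). Seated it is 5 mm in front of the bed face and 94.5 mm up it from bed_face (holes are centred on the pins at 96 mm; it sags 1.5 mm).
- nest_face (a point): Centre of the three-nest side (three shallow recesses one above another; the other side has one large recess) of the plate, 59 mm below plate_tab; x points out of this side. The plate is 104 wide x 74 high x 10 mm thick. Through holes, in the axes here: 13 mm at y = +-38, z = -21 mm and 10 mm at y = +-38, z = +21 mm, so it fits the pins either way round, not upside down.
- station: Grey wedge-shaped stop station fixed to the desk, 116 deep (x) x 92 wide (y) x 84 mm high at its back, its panel sloping 30 degrees towards the user. Origin: centre of its underside; x to its back. The mushroom stop button stands square on the sloping panel.
- stop_top (a point): Top of the black mushroom head on the button's axis; sinks with the button. z points out along the axis (30 degrees from vertical, towards the user), x up the slope. The head is 41 mm across and 18 mm thick with a ribbed rim; its underside is 22 mm off the panel when up, 15 mm when latched down. Below it a 25 mm neck and a 37 mm collar 9 mm high.
- stop (a joint): How far the button is down, m: 0 up, 0.007 fully down. It takes a push of about 6 N along the axis; past about 4 mm it snaps down and stays down by itself. The end stop is rigid.
- stop_head (a joint): Twist of the mushroom head, rad: 0 at rest, growing clockwise as seen looking at its top, up to 1.0; a weak spring turns it back. With the button latched down, twisting lifts it by a ramp; past about 0.65 rad it springs up 7 mm when let go. Needs under 0.1 N m.
- mug: White mug, 85 mm across, 91 mm high, a bystander. Origin: centre of its underside.
- stapler: Stapler, 36 x 140 x 54 mm, a bystander at the left. Origin: centre of its underside.
- ink_pad: Closed stamp pad in a flat tin, 62 x 95 x 16 mm, a bystander in front. Origin: centre of its underside.
- pen_black: Black pen, 145 mm long, 11 mm thick, a bystander at the right. Origin: centre of its underside.
- binder_clip: Binder clip standing, 24 x 32 x 42 mm, a bystander. Origin: centre of its underside.

How it is judged:
By the outcome, as a careful person would: the job done as asked, in the order asked, and still so for the second after the job is handed in, with the robot touching nothing.
It also fails if it takes over 61 s, if anything falls off the work surface, if the arm or the gripper's body presses on something with over 40 N, if the wrist force passes 120 N, or if a joint passes its speed limit or range.

ROBOT

A 7-joint arm with a two-finger parallel gripper is mounted at the origin on a cart in front of the work surface, level with it; the furniture and walls round the work are solid. World frame = base frame: x ahead of the robot, y to its left, z up, the work surface at z = 0. Lengths are in mm, angles in rad, forces in N, time in s.
With the tool pointing down it reaches from about 425 to 875 mm from the base axis. Payload 9.9 kg.
Tool frame: the origin (TCP) lies midway between the tips of the shut fingers; the grasp point (between the pads) lies grip_point_offset behind it (grip_point_offset is the distance from the TCP to the grasp point, in mm); z points along the fingers, y is the line along which they close (so a half turn about z gives the same grasp; the last joint's range is limited). The gripper opens to 85 mm and grips with 20 to 120 N. Pads are 22 mm wide; open, the fingers measure 114 mm over their backs; the gripper's body (76 mm by 85 mm) begins 54 mm behind the grasp point. The pads swing forward as they close: fully open they stand 13 mm farther back than shut.
Start: joints at [-1.314, 0.576, 0.025, 1.437, -0.015, 1.129, -0.057], TCP at [225.606, 636.185, 231.289] pointing down, gripper open.
Joint ranges: [-2.76, 2.76], [-0.34, 2.15], [-1.52, 1.57], [0.19, 2.46], [-1.09, 4.23], [0.17, 1.99], [-2.82, 2.82]. Speed limits (rad/s): [2.22, 2.22, 3.01, 3.01, 3.14, 3.14, 3.14].

INTERFACE

Orientations are given as a unit quaternion [w, x, y, z].
In Python, from bench import get_state, grab_frame, job_done, grip_point_offset gives the robot as it stands.
- The arm moves only by the tool move_arm, never from a script. Its argument "motion" is a list of rows, each a list of 6 numbers: the shift along the tool's x, y, z in mm, then the turn, a rotation vector about the tool's x, y, z in degrees. A call has exactly 5 rows; each row shifts and turns the commanded pose from where the row before left it, along the tool's axes as they then stand; what a row does not reach is not made up. A row lasts 1/12 s, in which the tool goes at most 41.7 mm and 7.16 degrees, less where a joint would pass 70% of its speed; a pose out of reach is approached as far as the arm can. A call is refused whole if a number of a shift passes 41.7 or a number of a turn 7.16, either way. A call with a gripper value outside its range is refused whole. "fingers" is the closure, from 0 (fully open) to 1 (shut), set as the call begins (left out, the last holds). The fingers move at their own pace and stop on an object; the grip force is fixed at half the most. Time passes only in rows, so rows that do not move let the fingers close, or fill a call up. It gives the time, the measured TCP pose, the force, the opening and the grip force at its end, in the units of the state.
- get_state(): the state, without advancing time (a new reading comes with each control period).
- grab_frame(name): name is "scene" or "top"; returns a dict with "img" (420x560x3 uint8, red, green, blue), "mtx" (3x3 intrinsics, pixels), "world_to_cam" (4x4, takes a point from world to camera coordinates). Camera axes: x right, y down, z forward; pixel columns grow to the right and rows downward; lengths in mm; the calibration is good to about 2 mm. A picture is of the moment at which its call begins. There is no depth.
- job_done(): hands the job in; it is judged then, once.
The state is a dict: "time_s": time; "joints": joint angles; "qd": joint speeds; "effort": joint torques, N m; "ee_pos": TCP position; "eef_rot": TCP orientation; "ft_force": force on the tool from outside, world axes, zero at the start; "ft_torque": the same for the moment, N m; "width": finger opening in mm; "gripper_force": force on a finger pad.
Only numpy, scipy, OpenCV 4.12 (cv2) and the standard library are available. Lean on these libraries where they do the work, as an engineer would, in place of code of your own. Each camera call takes 0.05 s, during which the arm holds its last target. There are 200 camera calls.

## Working session

There is one attempt and no reset: what is moved stays moved. The work goes in short steps, Python scripts to look and compute and a tool call to move; the robot and the scene stay as the last step left them, time stands still between calls to the robot, and variables do not carry over. Pictures are saved under pics/ and viewed, at most 10 in all, crops included, and the job is handed in when it is done.

Besides the shell and the picture viewer there is one more tool, called after ">>>" as name(argument=value, ...) on one line, values as JSON. move_arm: Moves the arm, as the interface text tells. Its arguments: {"type":"object","properties":{"motion":{"type":"array","items":{"type":"array","items":{"type":"number"}}},"fingers":{"type":"number"}},"required":["motion"]}

```bash
mkdir -p pics; ls; python3 - <<'E'
from bench import *
import cv2
print(get_state(), grip_point_offset)
for n in("scene","top"):
    f=grab_frame(n); cv2.imwrite(f"pics/{n}0.png",f["img"][:,:,::-1]); print(n,f["mtx"].tolist(),f["world_to_cam"].round(4).tolist())
E
```

```text
pics
{'time_s': 0.0, 'joints': array([-1.31379283,  0.57652163,  0.02477659,  1.43792452, -0.01496858,
        1.12900583, -0.05652409]), 'qd': array([-1.33331138e-03,  1.06973149e-03,  5.51827341e-05, -7.02620597e-04,
        1.41243093e-03,  1.13553112e-03, -9.04409871e-04]), 'effort': array([-1.89765155e-04, -7.65731835e+01,  2.25081414e+00, -2.85982221e+01,
        1.54417986e-02,  1.24616505e-02, -6.10046413e-06]), 'ee_pos': array([225.42763643, 635.75192884, 230.44237206]), 'eef_rot': array([-1.02901176e-04,  1.69538882e-01,  9.85523143e-01, -8.31551944e-04]), 'ft_force': array([-0.8398303 ,  0.5173856 ,  0.62131556]), 'ft_torque': array([-0.04562606, -0.01435765,  0.00725388]), 'gripper_force': 0.0, 'width': 85.33851834640812} 18.700000000000003
scene [[400.0829735171838, 0.0, 278.97635053000016], [0.0, 400.0829735171838, 213.2443932599198], [0.0, 0.0, 1.0]] [[0.7049, -0.7093, -0.0002, -362.2507], [-0.313, -0.3108, -0.8975, 266.861], [0.6365, 0.6327, -0.4411, 810.5513], [0.0, 0.0, 0.0, 1.0]]
top [[384.0254008081114, 0.0, 281.614307014127], [0.0, 384.0254008081114, 206.47083867922774], [0.0, 0.0, 1.0]] [[-0.0173, -0.9998, 0.012, 17.5036], [-0.9903, 0.0155, -0.1381, 540.0809], [0.1379, -0.0143, -0.9903, 1424.6205], [0.0, 0.0, 0.0, 1.0]]
```

View pics/scene0.png

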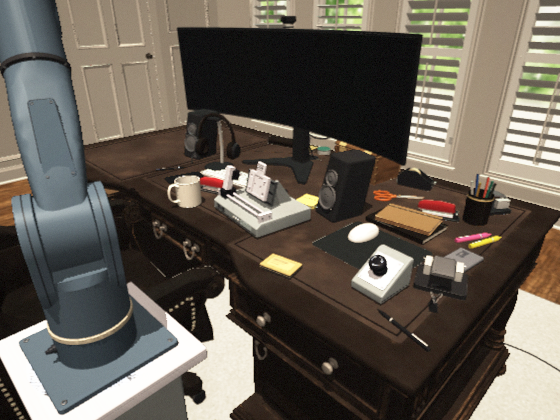

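View pics/top0.png

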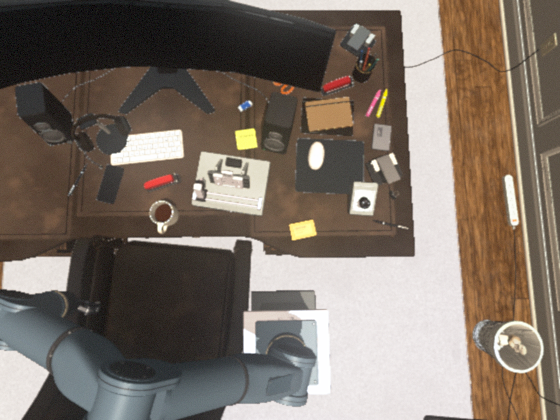

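The scene view shows the machine around (262,205) and the station around (385,270). In the top view the machine is at (230,183) and the station at (364,200). Next I'll zoom in on both.

```bash
python3 - <<'E'
import cv2,numpy as np
s=cv2.imread("pics/scene0.png");t=cv2.imread("pics/top0.png")
c=lambda im,x,y,w,h,W,H:cv2.resize(im[y:y+h,x:x+w],(W,H),interpolation=cv2.INTER_CUBIC)
# scene 210..315 x 155..240 ; top 185..275x145..220
a=c(s,210,155,100,80,800,640)[:600]
cv2.imwrite("pics/m1.png",a)
b=np.hstack([c(t,188,148,90,70,450,350),c(t,340,175,70,70,350,350)])
d=np.hstack([c(s,345,240,90,62,360,248),np.zeros((248,440,3),np.uint8)])
cv2.imwrite("pics/m2.png",np.vstack([b,d]))
E
```

```text
(no output)
```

View pics/m1.png

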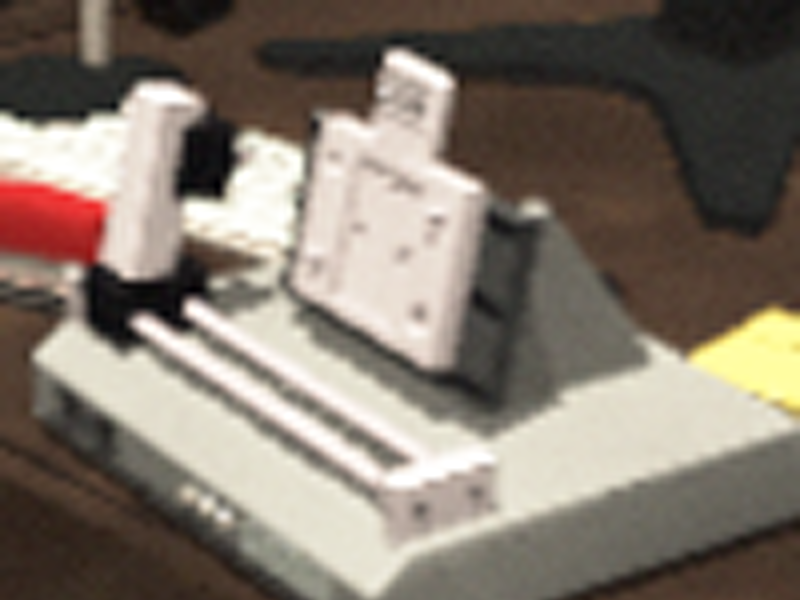

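View pics/m2.png

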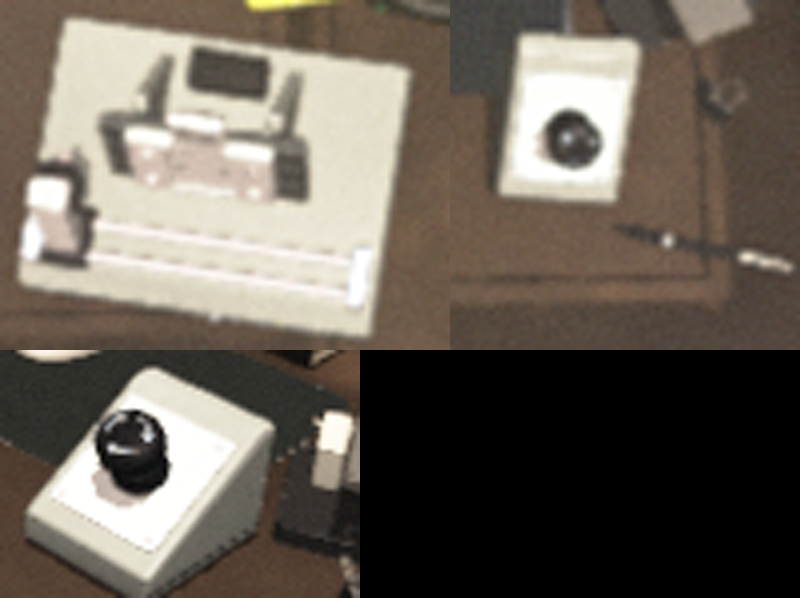

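The machine's top outline in the top image has corners at about (201,152), (270,161), (262,215) and (192,205). The plate tab's top edge is at scene (262.5,163) and top (227.4,173). The mushroom head is at scene (377,261) and top (364.4,202.6).

```bash
cat > h.py <<'E'
import numpy as np, cv2
from bench import *
from scipy.spatial.transform import Rotation as R
np.set_printoptions(precision=2,suppress=True)
def ray(f,u,v):
    W=f["world_to_cam"];d=W[:3,:3].T@np.linalg.solve(f["mtx"],[u,v,1.]);return -W[:3,:3].T@W[:3,3],d/np.linalg.norm(d)
def plane(f,u,v,z):
    o,d=ray(f,u,v);return o+d*(z-o[2])/d[2]
def tri(a,pa,b,pb):
    o1,d1=ray(a,*pa);o2,d2=ray(b,*pb)
    k=np.linalg.lstsq(np.c_[d1,-d2],o2-o1,rcond=None)[0]
    p,q=o1+k[0]*d1,o2+k[1]*d2;return (p+q)/2,np.linalg.norm(p-q)
def proj(f,p):
    c=f["world_to_cam"]@np.r_[p,1];x=f["mtx"]@c[:3];return x[:2]/x[2]
def rot(s=None):
    s=s or get_state();q=s["eef_rot"];return R.from_quat(np.r_[q[1:],q[0]])
def to(pos,Rd,s=None):
    "tool-frame shift mm and rotvec deg from present to target"
    s=s or get_state();r=rot(s);return r.inv().apply(np.array(pos)-s["ee_pos"]),np.degrees((r.inv()*Rd).as_rotvec())
E
python3 - <<'E'
from h import *
s=grab_frame("scene");t=grab_frame("top")
T=lambda x,y:(188+x/5,148+y/5)
C=[plane(t,*T(*p),50) for p in((65,18),(411,67),(370,335),(18,287))]
print("machine",np.array(C)); c=np.mean(C,0)
ey=C[0]-C[1]+C[3]-C[2]; ex=C[0]-C[3]+C[1]-C[2]
print(c,"size",np.linalg.norm(ex)/2,np.linalg.norm(ey)/2,"yaw",np.degrees(np.arctan2(ex[1],ex[0])),np.degrees(np.arctan2(-ey[0],ey[1])))
print("tabtop",tri(s,(262.5,162.9),t,(227.4,173)))
print("tabmid front z?",ray(s,261.9,168.1))
S=lambda x,y:(340+(x-450)/5,175+y/5)
B=[plane(t,*S(*p),84) for p in((518,35),(640,40))];F=[plane(t,*S(*p),17) for p in((617,200),(500,195))]
print("station",np.array(B+F))
print("head",tri(s,(377,261),t,S(572,138)))
print("cams",ray(s,0,0)[0],ray(t,0,0)[0])
# white panel + machine mask contours
h=cv2.cvtColor(t["img"],cv2.COLOR_RGB2HSV);
m=((h[...,2]>215)&(h[...,1]<30)).astype(np.uint8);m[:175]=0;m[220:]=0;m[:,:340]=0;m[:,385:]=0
k=max(cv2.findContours(m,0,2)[0],key=cv2.contourArea);r=cv2.minAreaRect(k);print("panel",r)
b=cv2.boxPoints(r);print(np.array([plane(t,*p,50) for p in b]))
E
```

```text
machine [[756.13 314.67  50.  ]
 [713.72  49.52  50.  ]
 [507.32  83.08  50.  ]
 [547.91 347.55  50.  ]]
[631.27 198.71  50.  ] size 209.95340558727924 268.04394558501787 yaw -9.102802990076269 -8.90626719837591
tabtop (array([639.25, 196.7 , 183.22]), np.float64(1.4858498953473132))
tabmid front z? (array([-177.07, -686.83,  596.94]), array([ 0.64,  0.69, -0.34]))
station [[ 621.65 -260.54   84.  ]
 [ 616.5  -351.53   84.  ]
 [ 504.35 -345.38   17.  ]
 [ 509.67 -255.04   17.  ]]
head (array([ 542.11, -295.35,   87.1 ]), np.float64(2.810299772796224))
cams [-177.07 -686.83  596.94] [ 338.71   29.47 1485.24]
panel ((363.63079833984375, 197.2946319580078), (21.509366989135742, 29.964773178100586), 8.530765533447266)
[[ 519.03 -252.12   50.  ]
 [ 632.77 -273.95   50.  ]
 [ 619.16 -354.77   50.  ]
 [ 505.62 -332.07   50.  ]]
```

```bash
cat >> h.py <<'E'
def plan(pos,Rd,vmax=38.,wmax=6.5,s=None):
    "n identical rows (shift, turn) to the pose"
    p,w=to(pos,Rd,s);n=int(max(np.ceil(np.linalg.norm(p)/vmax),np.ceil(np.linalg.norm(w)/wmax),1))
    if n>3:n=-(-n//5)*5
    dr=R.from_rotvec(np.radians(w/n));A=sum((dr**k).as_matrix() for k in range(n))
    print("dist",np.linalg.norm(p),"turn",np.linalg.norm(w),"rows",n,"row:",np.r_[np.linalg.solve(A,p),w/n].round(2).tolist())
def frame(z,y):
    z=z/np.linalg.norm(z);x=np.cross(y,z);x/=np.linalg.norm(x);return R.from_matrix(np.c_[x,np.cross(z,x),z])
U=np.array([0,0,1.])
def ax(yaw): a=np.radians(yaw);return np.array([np.cos(a),np.sin(a),0]),np.array([-np.sin(a),np.cos(a),0])
SX,SY=ax(-3.);SC=np.array([563,-303,0.])
N=-.5*SX+np.cos(np.pi/6)*U
def head(xs,ys,d): return SC+SX*xs+SY*ys+U*(84-(58-xs)*np.tan(np.pi/6))+d*N
MX,MY=ax(-9.)
c15,s15=np.cos(np.radians(15)),np.sin(np.radians(15))
FX=c15*MX-s15*U; FZ=s15*MX+c15*U
TAB=np.array([634.5,198,166.6])
E
python3 - <<'E'
from h import *
from scipy.optimize import least_squares
s=grab_frame("scene");t=grab_frame("top")
r=least_squares(lambda q:proj(t,head(q[0],q[1],31))-[364.4,202.6],[-10,0]).x
print("xs,ys",r,"top",head(*r,40),"mid in scene",proj(s,head(*r,31)),"top in scene",proj(s,head(*r,40)))
P=head(*r,40);Rp=frame(-N,SY);s0=get_state()
print("rot rows in tool"); 
W1=np.array([500,220,290.]);Rm=rot(s0)
plan(W1,Rm,s=s0)
s1=dict(s0,ee_pos=W1);plan(P+60*N,Rp,s=s1)
for n,q in(("tab",TAB),("tabtop",TAB+18*FZ)): print(n,proj(s,q),proj(t,q))
E
```

```text
xs,ys [-2.99  2.87] top [ 540.19 -298.93   83.43] mid in scene [379.1  265.25] top in scene [378.32 263.15]
rot rows in tool
dist 501.8875169596708 turn 0.0 rows 15 row: [-26.51, -20.03, -3.92, 0.0, 0.0, 0.0]
dist 540.0675735653241 turn 34.16154173596358 rows 15 row: [-5.19, -33.99, 11.61, -0.29, -1.99, -1.08]
tab [261.45 168.13] [227.49 175.56]
tabtop [262.57 162.61] [227.07 173.16]
```

>>> move_arm(motion=[[-26.5,-20,-4,0,0,0],[-26.5,-20,-4,0,0,0],[-26.5,-20,-4,0,0,0],[-26.5,-20,-4,0,0,0],[-26.5,-20,-4,0,0,0]], fingers=1)

```text
time_s: 0.72
ee_pos: [317.7, 496.2, 251.5]
eef_rot: [0.0, 0.17, 0.986, -0.0]
ft_force: [0.6, -0.0, 0.6]
width: 25.8
gripper_force: 0.0
```

>>> move_arm(motion=[[-26.5,-20,-4,0,0,0],[-26.5,-20,-4,0,0,0],[-26.5,-20,-4,0,0,0],[-26.5,-20,-4,0,0,0],[-26.5,-20,-4,0,0,0]])

```text
time_s: 1.13
ee_pos: [409.2, 357.6, 271.7]
eef_rot: [0.0, 0.17, 0.986, 0.0]
ft_force: [0.5, 0.2, -0.3]
width: -0.3
gripper_force: 0.0
```

>>> move_arm(motion=[[-26.5,-20,-4,0,0,0],[-26.5,-20,-4,0,0,0],[-26.5,-20,-4,0,0,0],[-26.5,-20,-4,0,0,0],[-26.5,-20,-4,0,0,0]])

```text
time_s: 1.55
ee_pos: [500.6, 219.1, 291.7]
eef_rot: [0.0, 0.17, 0.986, 0.0]
ft_force: [0.3, -0.0, 0.4]
width: -0.3
gripper_force: 0.0
```

>>> move_arm(motion=[[-5,-34,11.6,0,0,0],[-5,-34,11.6,-0.3,-2,-1],[-5,-34,11.6,-0.3,-2,-1],[-5,-34,11.6,-0.3,-2,-1],[-5,-34,11.6,-0.3,-2,-1]])

```text
time_s: 1.97
ee_pos: [472.0, 49.5, 233.3]
eef_rot: [0.072, 0.134, 0.988, -0.002]
ft_force: [0.6, -0.1, 0.5]
width: 0.0
gripper_force: 0.0
```

>>> move_arm(motion=[[-5,-34,11.6,-0.3,-2,-1],[-5,-34,11.6,-0.3,-2,-1],[-5,-34,11.6,-0.3,-2,-1],[-5,-34,11.6,-0.3,-2,-1],[-5,-34,11.6,-0.3,-2,-1]])

```text
time_s: 2.38
ee_pos: [468.5, -119.3, 179.8]
eef_rot: [0.157, 0.09, 0.983, -0.004]
ft_force: [0.6, 0.6, -0.3]
width: -0.2
gripper_force: 0.0
```

Moves track well. Next, plan the pre-press pose.

```bash
echo 'P=np.array([541,-298,85.])' >> h.py; python3 - <<'E'
from h import *
plan(P+50*N,frame(-N,SY)); print(get_state()["joints"])
E
```

```text
dist 190.72085847799872 turn 14.01243025564698 rows 10 row: [-4.37, -17.12, 7.26, -0.19, -1.19, -0.72]
[ 0.08  0.24  0.11  2.27 -0.14  0.32  1.69]
```

>>> move_arm(motion=[[-4.4,-17,7.3,-0.2,-1.2,-0.7],[-4.4,-17,7.3,-0.2,-1.2,-0.7],[-4.4,-17,7.3,-0.2,-1.2,-0.7],[-4.4,-17,7.3,-0.2,-1.2,-0.7],[-4.4,-17,7.3,-0.2,-1.2,-0.7]])

```text
time_s: 2.8
ee_pos: [483.5, -197.3, 153.7]
eef_rot: [0.199, 0.065, 0.978, -0.002]
ft_force: [0.4, -0.3, -0.2]
width: 0.1
gripper_force: 0.0
```

>>> move_arm(motion=[[-4.4,-17,7.3,-0.2,-1.2,-0.7],[-4.4,-17,7.3,-0.2,-1.2,-0.7],[-4.4,-17,7.3,-0.2,-1.2,-0.7],[-4.4,-17,7.3,-0.2,-1.2,-0.7],[-4.4,-17,7.3,-0.2,-1.2,-0.7]])

```text
time_s: 3.22
ee_pos: [508.2, -262.8, 143.1]
eef_rot: [0.232, 0.039, 0.972, 0.004]
ft_force: [0.6, 0.2, -0.9]
width: 0.2
gripper_force: 0.0
```

```bash
python3 - <<'E'
from h import *
plan(P+12*N,frame(-N,SY)); st=get_state();print(st["joints"],st["ee_pos"])
f=grab_frame("scene");t=grab_frame("top")
a=cv2.resize(f["img"][190:310,310:470],(640,480),interpolation=2)
cv2.imwrite("pics/p1.png",a[:,:,::-1])
E
```

```text
dist 64.9076223864134 turn 3.74641178321497 rows 2 row: [-2.01, -16.92, 27.62, 0.35, -1.61, -0.9]
[ 0.69  0.41 -0.21  2.2  -0.85  0.17  2.82] [ 508.18 -262.84  143.13]
```

View pics/p1.png

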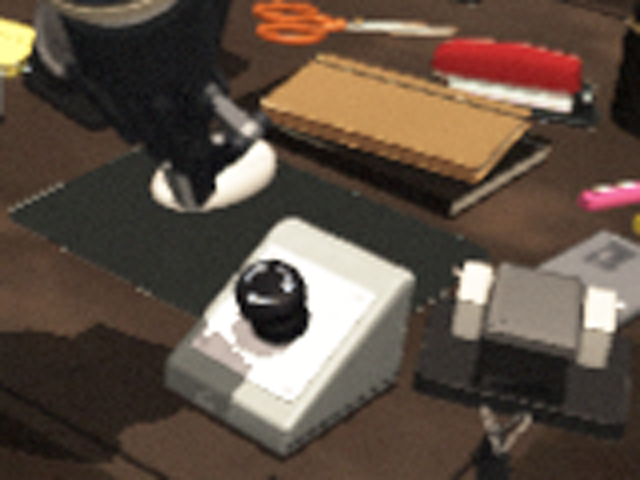

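The view shows the closed gripper hovering up-left of the mushroom head, which is still up at crop (272,300). The wrist is at its limits because j6 is 0.17 and j7 is 2.82. I'll use a milder tool tilt of 20° and a different yaw, and push along the button axis.

```bash
cat >> h.py <<'E'
def tilt(xy,yaw):
    "tool z with horizontal part xy; tool y near that yaw"
    z=np.array([*xy,-np.sqrt(1-xy[0]**2-xy[1]**2)]);y=ax(yaw)[0];return frame(z,y)
E
python3 - <<'E'
from h import *
plan(P+25*N,tilt((.33,-.03),45))
E
```

```text
dist 51.6157761022681 turn 39.044928060905804 rows 10 row: [-1.55, -2.55, 4.28, 0.39, 0.67, 3.83]
```

>>> move_arm(motion=[[-1.5,-2.5,4.3,0.4,0.7,3.8],[-1.5,-2.5,4.3,0.4,0.7,3.8],[-1.5,-2.5,4.3,0.4,0.7,3.8],[-1.5,-2.5,4.3,0.4,0.7,3.8],[-1.5,-2.5,4.3,0.4,0.7,3.8]])

```text
time_s: 3.73
ee_pos: [521.3, -276.3, 126.2]
eef_rot: [0.197, 0.203, 0.959, 0.026]
ft_force: [0.4, 0.4, -0.3]
width: 0.2
gripper_force: 0.0
```

>>> move_arm(motion=[[-1.5,-2.5,4.3,0.4,0.7,3.8],[-1.5,-2.5,4.3,0.4,0.7,3.8],[-1.5,-2.5,4.3,0.4,0.7,3.8],[-1.5,-2.5,4.3,0.4,0.7,3.8],[-1.5,-2.5,4.3,0.4,0.7,3.8]])

```text
time_s: 4.15
ee_pos: [529.0, -291.3, 106.5]
eef_rot: [0.157, 0.361, 0.918, 0.048]
ft_force: [-0.3, 0.0, -0.2]
width: -0.0
gripper_force: 0.0
```

```bash
python3 - <<'E'
from h import *
s=get_state();print(s["ee_pos"]-P,s["joints"],rot().as_matrix()[:,2]);T=tilt((.33,-.03),45)
plan(P+4*N,T);print("axis step 1mm in tool",T.inv().apply(-N))
E
```

```text
[-11.95   6.73  21.54] [ 0.3   0.53  0.3   2.07 -0.88  0.38  2.16] [ 0.32 -0.03 -0.95]
dist 21.677743752153436 turn 0.6458232738768033 rows 1 row: [-6.76, -2.06, 20.49, -0.11, -0.45, 0.45]
axis step 1mm in tool [-0.13  0.13  0.98]
```

>>> move_arm(motion=[[-1.7,-0.5,5,0,0,0],[-1.7,-0.5,5,0,0,0],[-1.7,-0.5,5,0,0,0],[-1.7,-0.5,5,0,0,0],[0,0,0,0,0,0]])

```text
time_s: 4.57
ee_pos: [538.6, -298.7, 88.0]
eef_rot: [0.157, 0.359, 0.919, 0.047]
ft_force: [0.5, -0.4, 0.1]
width: -0.2
gripper_force: 0.0
```

>>> move_arm(motion=[[-0.1,0.1,1,0,0,0],[-0.1,0.1,1,0,0,0],[-0.1,0.1,1,0,0,0],[0,0,0,0,0,0],[0,0,0,0,0,0]])

```text
time_s: 4.98
ee_pos: [539.9, -298.7, 86.2]
eef_rot: [0.158, 0.36, 0.918, 0.047]
ft_force: [-0.1, -0.3, 0.2]
width: -0.0
gripper_force: 0.0
```

>>> move_arm(motion=[[-0.1,0.1,1,0,0,0],[-0.1,0.1,1,0,0,0],[-0.1,0.1,1,0,0,0],[0,0,0,0,0,0],[0,0,0,0,0,0]])

```text
time_s: 5.4
ee_pos: [541.0, -299.1, 84.5]
eef_rot: [0.158, 0.36, 0.918, 0.047]
ft_force: [-7.9, 1.7, 14.8]
width: -0.4
gripper_force: 8.1
```

>>> move_arm(motion=[[-0.1,0.1,1,0,0,0],[-0.1,0.1,1,0,0,0],[0,0,0,0,0,0],[0,0,0,0,0,0],[0,0,0,0,0,0]])

```text
time_s: 5.82
ee_pos: [541.5, -299.2, 83.9]
eef_rot: [0.159, 0.36, 0.918, 0.048]
ft_force: [-16.8, 6.7, 32.1]
width: 0.1
gripper_force: 18.4
```

```bash
python3 - <<'E'
from h import *
s=get_state();print(s["ee_pos"],s["ft_force"],s["ft_torque"],s["ft_force"]@N)
f=grab_frame("scene");t=grab_frame("top")
a=cv2.resize(f["img"][210:300,330:430],(600,540),interpolation=2)
cv2.imwrite("pics/p2.png",a[:,:,::-1])
E
```

```text
[ 541.52 -299.17   83.93] [-16.79   6.7   32.05] [1.02 1.26 0.33] 36.31755216913367
```

View pics/p2.png

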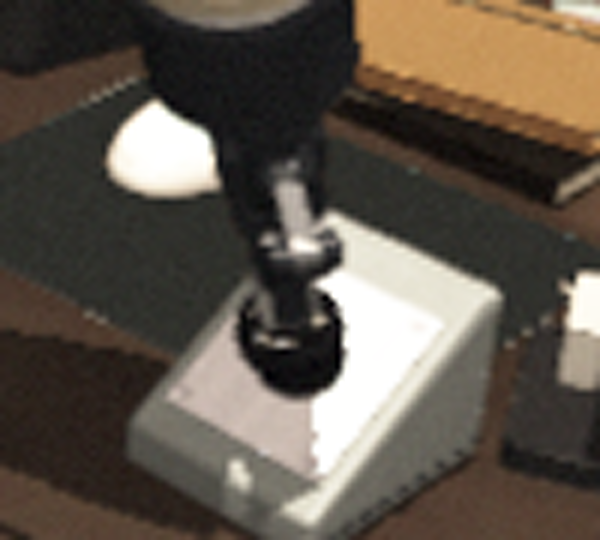

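The head sits low on the panel, and 36 N means it's against the end stop. I'll back off and check that it stays down.

>>> move_arm(motion=[[0,0,-5,0,0,0],[0,0,-10,0,0,0],[0,0,-20,0,0,0],[0,0,-35,0,0,0],[0,0,-35,0,0,0]], fingers=0)

```text
time_s: 6.33
ee_pos: [507.1, -295.6, 181.3]
eef_rot: [0.156, 0.36, 0.919, 0.047]
ft_force: [1.3, -0.9, 0.9]
width: 60.6
gripper_force: 0.0
```

```bash
python3 - <<'E'
from h import *
f=grab_frame("scene");t=grab_frame("top")
a=np.hstack([cv2.resize(g["img"][y:y+60,x:x+60],(390,390),interpolation=2) for g,x,y in((f,348,236),(t,335,170))])
cv2.imwrite("pics/p3.png",a[:,:,::-1])
GR=frame(-FZ,MY);G=TAB-18.7*FZ
print(get_state()["ee_pos"],get_state()["joints"])
plan(G+90*FZ-20*FX,GR)
E
```

```text
[ 508.25 -297.93  185.94] [ 0.2   0.41  0.48  2.03 -0.72  0.55  2.02]
dist 514.5856200250022 turn 47.68527228463471 rows 15 row: [7.51, 33.9, -1.08, 0.76, 2.19, -2.18]
```

View pics/p3.png

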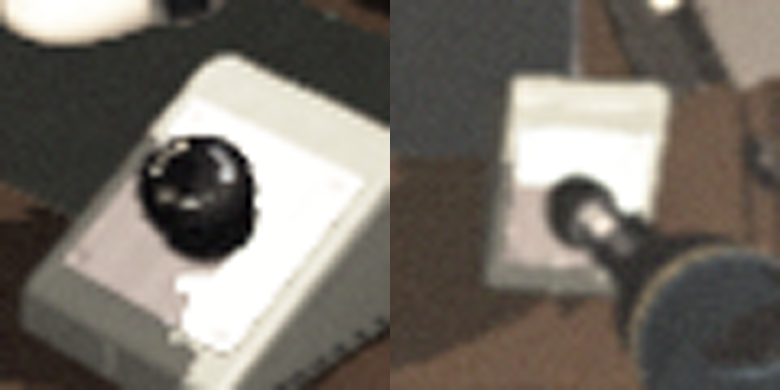

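```bash
python3 - <<'E'
from h import *
f=grab_frame("scene");a=cv2.imread("pics/scene0.png");b=f["img"][:,:,::-1]
for im in(a,b):
    g=im[240:300,345:410].max(2);m=(g<60).astype(np.uint8)
    n,l,st,c=cv2.connectedComponentsWithStats(m);i=l[20:30,28:38].max();print([ (st[k].tolist(),c[k]) for k in set(l[18:32,28:40].ravel())-{0}])
v=np.hstack([cv2.resize(im[240:300,345:410],(400,369),interpolation=cv2.INTER_NEAREST) for im in(a,b)])
cv2.imwrite("pics/p4.png",v)
for d in(40,33):print(proj(f,P+(d-40)*N+4*N))
E
```

```text
[([24, 15, 18, 21, 219], array([33.14, 26.14]))]
[([25, 17, 17, 19, 197], array([33.35, 26.68]))]
[377.89 261.35]
[378.5  262.99]
```

View pics/p4.png

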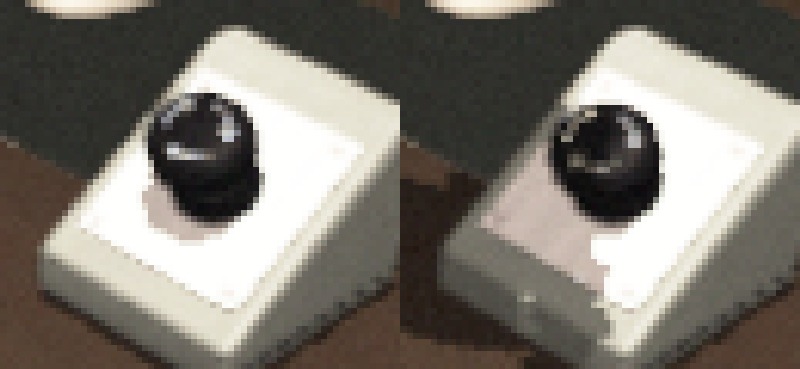

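The head's top edge has dropped 2 px from row 255 to 257 while the neck bottom stays put, so the button is latched down. Next is the plate.

>>> move_arm(motion=[[7.5,33.9,-1.1,0.8,2.2,-2.2],[7.5,33.9,-1.1,0.8,2.2,-2.2],[7.5,33.9,-1.1,0.8,2.2,-2.2],[7.5,33.9,-1.1,0.8,2.2,-2.2],[7.5,33.9,-1.1,0.8,2.2,-2.2]], fingers=0)

```text
time_s: 6.9
ee_pos: [579.9, -137.9, 205.2]
eef_rot: [0.059, 0.268, 0.961, 0.034]
ft_force: [1.6, -0.5, -0.1]
width: 85.5
gripper_force: 0.0
```

>>> move_arm(motion=[[7.5,33.9,-1.1,0.8,2.2,-2.2],[7.5,33.9,-1.1,0.8,2.2,-2.2],[7.5,33.9,-1.1,0.8,2.2,-2.2],[7.5,33.9,-1.1,0.8,2.2,-2.2],[7.5,33.9,-1.1,0.8,2.2,-2.2]])

```text
time_s: 7.32
ee_pos: [621.8, 29.8, 220.7]
eef_rot: [-0.04, 0.172, 0.984, 0.02]
ft_force: [0.1, -0.7, 0.3]
width: 85.3
gripper_force: 0.0
```

```bash
cat >> h.py <<'E'
GR=frame(-FZ,MY);G=TAB-18.7*FZ
E
python3 - <<'E'
from h import *
print(get_state()["joints"]);plan(G+80*FZ-20*FX,GR)
E
```

```text
[-0.41  0.6   0.56  1.55 -0.38  1.18  1.47]
dist 169.27745907810146 turn 15.031496775279217 rows 5 row: [7.45, 33.07, -0.49, 0.67, 2.04, -2.1]
```

>>> move_arm(motion=[[7.4,33,-0.5,0.7,2,-2.1],[7.4,33,-0.5,0.7,2,-2.1],[7.4,33,-0.5,0.7,2,-2.1],[7.4,33,-0.5,0.7,2,-2.1],[7.4,33,-0.5,0.7,2,-2.1]])

```text
time_s: 7.73
ee_pos: [631.2, 198.0, 230.5]
eef_rot: [-0.129, 0.078, 0.989, 0.009]
ft_force: [1.0, -0.3, -0.1]
width: 85.3
gripper_force: 0.0
```

```bash
python3 - <<'E'
from h import *
print(get_state()["joints"]);plan(G+40*FZ,GR)
E
```

```text
[-0.54  0.74  0.48  1.24 -0.39  1.49  1.36]
dist 44.170003624014534 turn 0.23765918643332695 rows 2 row: [-9.81, 0.33, 19.78, -0.08, 0.09, -0.02]
```

>>> move_arm(motion=[[-9.8,0.3,19.8,0,0,0],[-9.8,0.3,19.8,0,0,0],[0,0,12,0,0,0],[0,0,12,0,0,0],[0,0,12,0,0,0]])

```text
time_s: 8.15
ee_pos: [630.8, 196.7, 151.2]
eef_rot: [-0.128, 0.079, 0.989, 0.009]
ft_force: [-0.1, 0.5, 0.2]
width: 85.2
gripper_force: 0.0
```

>>> move_arm(motion=[[0,0,3,0,0,0],[0,0,0,0,0,0],[0,0,0,0,0,0],[0,0,0,0,0,0],[0,0,0,0,0,0]])

```text
time_s: 8.57
ee_pos: [631.2, 196.5, 151.3]
eef_rot: [-0.127, 0.079, 0.989, 0.009]
ft_force: [0.4, 0.2, -0.6]
width: 85.6
gripper_force: 0.0
```

```bash
python3 - <<'E'
from h import *
print(get_state()["joints"]);plan(G,GR)
f=grab_frame("scene");t=grab_frame("top")
v=np.hstack([cv2.resize(f["img"][150:210,225:285],(390,390),interpolation=2),cv2.resize(t["img"][145:205,200:260],(390,390),interpolation=2)])
cv2.imwrite("pics/g1.png",v[:,:,::-1])
E
```

```text
[-0.54  0.8   0.46  1.34 -0.41  1.33  1.4 ]
dist 3.871793149123859 turn 0.4634769960058474 rows 1 row: [1.12, 2.03, 3.1, -0.07, 0.43, -0.17]
```

View pics/g1.png

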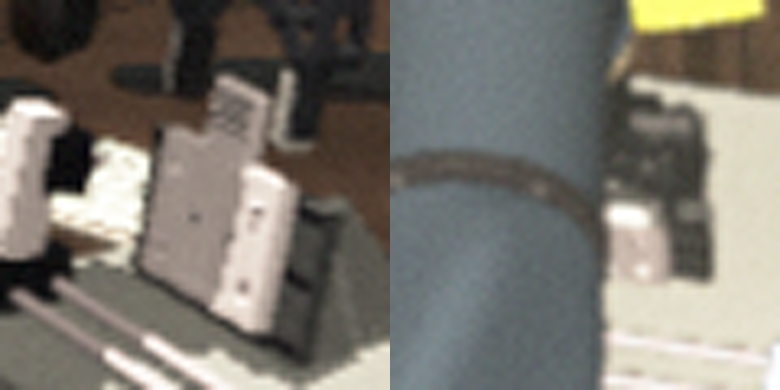

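The tab at crop (240,115) sits between the fingers, with the right fingertip ending near (295,150). I'll check that against projection and prepare the closing.

```bash
python3 - <<'E'
from h import *
f=grab_frame("scene");s=get_state();r=rot()
for y in(-42,-57):
  for x in(-11,11): print(y,x,proj(f,s["ee_pos"]+r.apply([x,y,-13]))-[225,150])
print(s["ee_pos"])
E
```

```text
-42 -11 [47.24 23.05]
-42 11 [41.56 22.78]
-57 -11 [50.05 24.42]
-57 11 [44.35 24.17]
[630.98 196.47 151.1 ]
```

>>> move_arm(motion=[[1,2,3,0,0.4,0],[0,0,0,0,0,0],[0,0,0,0,0,0],[0,0,0,0,0,0],[0,0,0,0,0,0]], fingers=1)

```text
time_s: 9.13
ee_pos: [629.9, 201.0, 148.6]
eef_rot: [-0.13, 0.078, 0.988, 0.011]
ft_force: [2.0, 6.0, 3.4]
width: 39.3
gripper_force: 60.6
```

>>> move_arm(motion=[[0,0,0,0,0,0],[0,0,0,0,0,0],[0,0,0,0,0,0],[0,0,0,0,0,0],[0,0,0,0,0,0]])

```text
time_s: 9.55
ee_pos: [629.9, 201.0, 148.6]
eef_rot: [-0.13, 0.078, 0.988, 0.011]
ft_force: [0.8, 5.5, 2.9]
width: 39.3
gripper_force: 60.6
```

```bash
python3 - <<'E'
from h import *
s=get_state();r=rot();print(s["ee_pos"],s["width"],s["gripper_force"],"F tool",r.inv().apply(s["ft_force"]),r.inv().apply(s["ft_torque"]));plan(G,GR)
E
```

```text
[629.91 200.96 148.58] 39.29163531315105 60.589218735694885 F tool [ 0.83  5.58 -2.81] [-1.24 -0.22 -0.08]
dist 2.2098478667519807 turn 0.0967144410945273 rows 1 row: [-0.17, -2.2, 0.0, 0.07, 0.04, -0.05]
```

>>> move_arm(motion=[[0,0.8,-0.8,0,0,0],[0,0.7,-0.7,0,0,0],[0,0,0,0,0,0],[0,0,0,0,0,0],[0,0,0,0,0,0]])

```text
time_s: 9.97
ee_pos: [629.9, 200.3, 149.4]
eef_rot: [-0.131, 0.079, 0.988, 0.009]
ft_force: [1.3, 3.3, 0.2]
width: 39.1
gripper_force: 60.6
```

```bash
cat >> h.py <<'E'
def show():
    s=get_state();r=rot();print("tcp",s["ee_pos"],"w",s["width"],"Ftool",r.inv().apply(s["ft_force"]),"Ttool",r.inv().apply(s["ft_torque"]),"t",s["time_s"])
E
python3 -c "
from h import *
show()"
```

```text
tcp [629.92 200.35 149.36] w 39.127172175020874 Ftool [-0.63  3.5  -0.39] Ttool [-0.67 -0.2  -0.04] t 9.9667
```

>>> move_arm(motion=[[0,1,0,0,0,0],[0,0,0,0,0,0],[0,0,0,0,0,0],[0,0,0,0,0,0],[0,0,0,0,0,0]])

```text
time_s: 10.38
ee_pos: [629.9, 200.8, 149.2]
eef_rot: [-0.131, 0.079, 0.988, 0.009]
ft_force: [-0.7, -0.1, -2.4]
width: 39.1
gripper_force: 60.4
```

```bash
python3 -c "
from h import *
show()"
```

```text
tcp [629.91 200.77 149.19] w 39.08309865856097 Ftool [ 0.06 -0.19  2.5 ] Ttool [ 0.08 -0.15 -0.  ] t 10.3833
```

>>> move_arm(motion=[[4,0,0,0,0,0],[6,0,0,0,0,0],[6,0,0,0,0,0],[6,0,0,0,0,0],[8,0,0,0,0,0]])

```text
time_s: 10.8
ee_pos: [600.9, 205.8, 157.4]
eef_rot: [-0.13, 0.079, 0.988, 0.009]
ft_force: [0.3, -0.3, -0.7]
width: 39.0
gripper_force: 60.5
```

>>> move_arm(motion=[[10,0,-16,0,0,0],[10,0,-16,0,0,0],[10,0,-16,0,0,0],[10,0,-16,0,0,0],[10,0,-16,0,0,0]])

```text
time_s: 11.22
ee_pos: [573.4, 210.5, 248.6]
eef_rot: [-0.13, 0.079, 0.988, 0.009]
ft_force: [0.1, 0.1, -1.3]
width: 39.1
gripper_force: 60.5
```

```bash
python3 -c "
from h import *
show();print(get_state()['joints'])"
```

```text
tcp [573.42 210.54 248.58] w 39.11354225994273 Ftool [-0.37  0.09  1.24] Ttool [-0.01 -0.4  -0.03] t 11.2167
[-0.61  0.65  0.49  1.38 -0.37  1.44  1.33]
```

>>> move_arm(motion=[[0,0,0,0,0,7.1],[0,0,0,0,0,7.1],[0,0,0,0,0,7.1],[0,0,0,0,0,7.1],[0,0,0,0,0,7.1]])

```text
time_s: 11.63
ee_pos: [573.7, 210.6, 247.9]
eef_rot: [-0.127, 0.379, 0.916, -0.031]
ft_force: [-0.8, -0.5, -3.3]
width: 38.8
gripper_force: 60.6
```

>>> move_arm(motion=[[0,0,0,0,0,7.1],[0,0,0,0,0,7.1],[0,0,0,0,0,7.1],[0,0,0,0,0,7.1],[0,0,0,0,0,7.1]])

```text
time_s: 12.05
ee_pos: [573.8, 210.7, 247.8]
eef_rot: [-0.112, 0.641, 0.757, -0.068]
ft_force: [1.0, -0.7, -2.6]
width: 39.0
gripper_force: 60.6
```

>>> move_arm(motion=[[0,0,0,0,0,7.1],[0,0,0,0,0,7.1],[0,0,0,0,0,7.1],[0,0,0,0,0,7.1],[0,0,0,0,0,7.1]])

```text
time_s: 12.47
ee_pos: [573.8, 210.7, 247.8]
eef_rot: [-0.086, 0.841, 0.525, -0.099]
ft_force: [0.4, -0.3, -0.5]
width: 39.1
gripper_force: 60.6
```

>>> move_arm(motion=[[0,0,0,0,0,7.1],[0,0,0,0,0,7.1],[0,0,0,0,0,7.1],[0,0,0,0,0,7.1],[0,0,0,0,0,7.1]])

```text
time_s: 12.88
ee_pos: [573.9, 210.8, 247.7]
eef_rot: [-0.051, 0.961, 0.244, -0.12]
ft_force: [0.8, 0.5, -1.4]
width: 39.2
gripper_force: 60.6
```

>>> move_arm(motion=[[0,0,0,0,0,7.1],[0,0,0,0,0,7.1],[0,0,0,0,0,7.1],[0,0,0,0,0,7.1],[0,0,0,0,0,7.1]])

```text
time_s: 13.3
ee_pos: [573.9, 210.8, 247.7]
eef_rot: [-0.012, 0.99, -0.06, -0.13]
ft_force: [0.4, -0.6, -1.0]
width: 39.0
gripper_force: 60.6
```

```bash
cat >> h.py <<'E'
REF=np.array([629.9,200.9,149.3]);RREF=R.from_quat([.079,.988,.009,-.131]) # plate free on pins, before turning
RT=RREF*R.from_rotvec([0,0,np.pi])
OUT=RREF.apply([1,0,0])
E
python3 -c "
from h import *
show();print(get_state()['joints']);plan(REF+30*OUT,RT);print(RREF.as_matrix(),FX,FZ)"
```

```text
tcp [573.93 210.81 247.71] w 39.02429846466244 Ftool [0.76 0.53 0.88] Ttool [-0.01  0.36  0.06] t 13.3
[-0.89  0.96  1.34  1.39 -0.86  1.74 -1.29]
dist 94.7972174743188 turn 2.171145073679695 rows 3 row: [16.8, 0.66, 26.75, -0.03, -0.02, 0.72]
[[-0.95  0.16 -0.26]
 [ 0.15  0.99  0.04]
 [ 0.26 -0.   -0.97]] [ 0.95 -0.15 -0.26] [ 0.26 -0.04  0.97]
```

>>> move_arm(motion=[[10,0.4,16,0,0,0.7],[10,0.4,16,0,0,0.7],[10,0.4,16,0,0,0.7],[10,0.4,16,0,0,0],[10,0.4,16,0,0,0]])

```text
time_s: 13.72
ee_pos: [601.5, 204.8, 154.5]
eef_rot: [-0.01, 0.988, -0.075, -0.131]
ft_force: [0.4, -0.0, -1.2]
width: 39.1
gripper_force: 60.6
```

```bash
python3 -c "
from h import *
show();print(get_state()['joints']);plan(REF+22*OUT,RT)
f=grab_frame('scene');t=grab_frame('top')
v=np.hstack([cv2.resize(f['img'][145:205,220:280],(400,400),interpolation=2),cv2.resize(t['img'][145:205,200:260],(400,400),interpolation=2)])
cv2.imwrite('pics/r1.png',v[:,:,::-1])"
```

```text
tcp [601.54 204.76 154.5 ] w 39.05120543943254 Ftool [ 0.66 -0.01  1.04] Ttool [0.03 0.4  0.02] t 13.7167
[-0.85  1.07  1.28  1.43 -0.95  1.64 -1.27]
dist 7.4191164203854 turn 0.4588354430521126 rows 1 row: [6.98, -0.65, -2.43, -0.03, 0.02, 0.46]
```

View pics/r1.png

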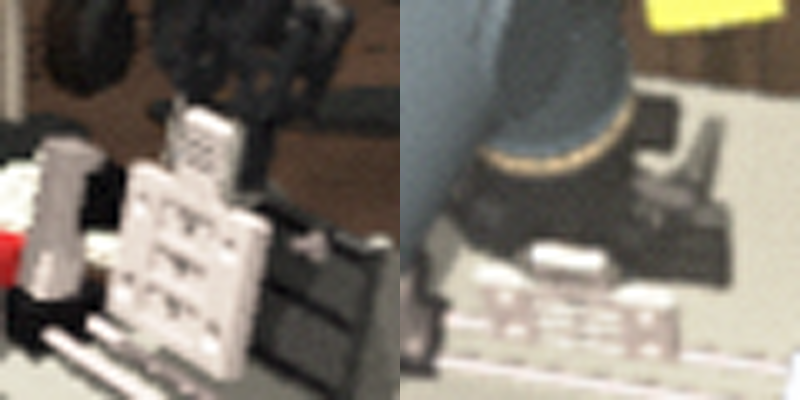

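The plate now shows its three-nest side outward, held straight in front of the bed. The small pin is visible at crop (308,243). Aligning first, then pushing in.

>>> move_arm(motion=[[2,-0.6,-2.4,0,0,0.4],[1,0,0,0,0,0],[1,0,0,0,0,0],[0,0,0,0,0,0],[0,0,0,0,0,0]])

```text
time_s: 14.23
ee_pos: [606.1, 204.8, 159.2]
eef_rot: [-0.01, 0.988, -0.079, -0.13]
ft_force: [0.1, -0.4, -2.7]
width: 39.2
gripper_force: 60.6
```

```bash
python3 -c "
from h import *
show();plan(REF+22*OUT,RT)"
```

```text
tcp [606.14 204.78 159.24] w 39.222277297990885 Ftool [0.87 0.4  2.58] Ttool [-0.    0.33 -0.  ] t 14.2333
dist 5.077018094995344 turn 0.13354144766923812 rows 1 row: [3.83, 0.04, 3.33, -0.07, -0.12, 0.01]
```

>>> move_arm(motion=[[1,0,1.6,0,0,0],[1,0,1.7,0,0,0],[0,0,0,0,0,0],[0,0,0,0,0,0],[0,0,0,0,0,0]])

```text
time_s: 14.65
ee_pos: [607.0, 204.6, 154.7]
eef_rot: [-0.009, 0.988, -0.079, -0.131]
ft_force: [-1.1, 1.1, -0.9]
width: 38.5
gripper_force: 60.6
```

```bash
python3 -c "
from h import *
show();plan(REF,RT)"
```

```text
tcp [606.96 204.58 154.7 ] w 38.481735771870916 Ftool [-1.01 -0.93  1.24] Ttool [ 0.01  0.36 -0.03] t 14.65
dist 23.85186358329061 turn 0.06426862036525285 rows 1 row: [23.84, -0.02, -0.82, -0.03, -0.05, -0.01]
```

>>> move_arm(motion=[[3,0,-0.8,0,0,0],[3,0,0,0,0,0],[3,0,0,0,0,0],[3,0,0,0,0,0],[0,0,0,0,0,0]])

```text
time_s: 15.07
ee_pos: [619.2, 202.4, 152.1]
eef_rot: [-0.009, 0.988, -0.079, -0.13]
ft_force: [-0.4, -0.4, -1.7]
width: 39.3
gripper_force: 60.6
```

```bash
python3 -c "
from h import *
show();plan(REF,RT)"
```

```text
tcp [619.18 202.37 152.1 ] w 39.31253817132583 Ftool [0.1  0.5  1.71] Ttool [-0.02  0.38  0.  ] t 15.0667
dist 11.180992555884806 turn 0.07281460754982166 rows 1 row: [11.18, -0.26, -0.1, -0.03, -0.06, -0.03]
```

>>> move_arm(motion=[[2,0,0,0,0,0],[2,0,0,0,0,0],[2,0,0,0,0,0],[2,0,0,0,0,0],[0,0,0,0,0,0]])

```text
time_s: 15.48
ee_pos: [626.6, 201.3, 150.2]
eef_rot: [-0.009, 0.988, -0.079, -0.13]
ft_force: [0.2, 0.1, -1.4]
width: 38.7
gripper_force: 60.6
```

```bash
python3 -c "
from h import *
show();plan(REF,RT)"
```

```text
tcp [626.55 201.32 150.17] w 38.72456185977692 Ftool [ 0.51 -0.08  1.29] Ttool [0.04 0.43 0.02] t 15.4833
dist 3.4847604156801957 turn 0.07101503864627817 rows 1 row: [3.48, -0.12, -0.04, -0.03, -0.06, -0.02]
```

Going in with no contact force. On until it touches the face.

>>> move_arm(motion=[[1,0,0,0,0,0],[1,0,0,0,0,0],[1,0,0,0,0,0],[0.5,0,0,0,0,0],[0,0,0,0,0,0]])

```text
time_s: 15.9
ee_pos: [629.7, 200.8, 149.4]
eef_rot: [-0.009, 0.988, -0.079, -0.13]
ft_force: [-0.3, -0.3, -1.9]
width: 39.1
gripper_force: 60.6
```

>>> move_arm(motion=[[0.5,0,0,0,0,0],[0.5,0,0,0,0,0],[0,0,0,0,0,0],[0,0,0,0,0,0],[0,0,0,0,0,0]])

```text
time_s: 16.32
ee_pos: [630.5, 200.7, 149.1]
eef_rot: [-0.009, 0.988, -0.079, -0.131]
ft_force: [-0.3, 0.2, -1.4]
width: 39.0
gripper_force: 60.6
```

```bash
python3 -c "
from h import *
show();plan(REF,RT)"
```

```text
tcp [630.53 200.75 149.15] w 39.034771956990625 Ftool [ 0.02 -0.11  1.39] Ttool [-0.01  0.46  0.02] t 16.3167
dist 0.6688624283560174 turn 0.06759350664611337 rows 1 row: [-0.67, -0.05, 0.02, -0.03, -0.06, -0.01]
```

>>> move_arm(motion=[[0.6,0,0,0,0,0],[0.6,0,0,0,0,0],[0.6,0,0,0,0,0],[0,0,0,0,0,0],[0,0,0,0,0,0]])

```text
time_s: 16.73
ee_pos: [632.3, 200.5, 148.7]
eef_rot: [-0.009, 0.988, -0.079, -0.13]
ft_force: [-0.6, 0.6, -1.8]
width: 38.8
gripper_force: 60.6
```

```bash
python3 -c "
from h import *
show();plan(REF,RT)"
```

```text
tcp [632.32 200.54 148.69] w 38.81842730197327 Ftool [-0.24 -0.51  1.87] Ttool [ 0.11  0.43 -0.07] t 16.7333
dist 2.518873370484673 turn 0.07231671364197459 rows 1 row: [-2.52, 0.03, 0.04, -0.04, -0.06, -0.01]
```

>>> move_arm(motion=[[0.6,0,0,0,0,0],[0.6,0,0,0,0,0],[0.6,0,0,0,0,0],[0,0,0,0,0,0],[0,0,0,0,0,0]])

```text
time_s: 17.15
ee_pos: [634.0, 200.3, 148.2]
eef_rot: [-0.009, 0.988, -0.079, -0.13]
ft_force: [0.5, 1.2, -0.0]
width: 38.9
gripper_force: 60.7
```

```bash
python3 -c "
from h import *
show();plan(REF,RT)"
```

```text
tcp [634.03 200.29 148.23] w 38.94059908094922 Ftool [ 0.31 -1.22 -0.04] Ttool [ 0.3   0.35 -0.01] t 17.15
dist 4.313633109467449 turn 0.07578002699915823 rows 1 row: [-4.31, 0.05, 0.05, -0.05, -0.06, -0.01]
```

>>> move_arm(motion=[[0.6,-0.2,0,0,0,0],[0.6,0,0,0,0,0],[0.6,0,0,0,0,0],[0,0,0,0,0,0],[0,0,0,0,0,0]])

```text
time_s: 17.57
ee_pos: [635.8, 200.1, 147.7]
eef_rot: [-0.009, 0.988, -0.079, -0.13]
ft_force: [0.7, 1.7, -0.1]
width: 39.2
gripper_force: 60.7
```

```bash
python3 -c "
from h import *
show();plan(REF,RT)"
```

```text
tcp [635.8  200.15 147.73] w 39.18286223513297 Ftool [ 0.48 -1.84  0.01] Ttool [0.25 0.33 0.02] t 17.5667
dist 6.1529228926260595 turn 0.07374732866944725 rows 1 row: [-6.15, 0.2, 0.03, -0.04, -0.06, -0.01]
```

>>> move_arm(motion=[[0.6,-0.3,0,0,0,0],[0.6,0,0,0,0,0],[0.6,0,0,0,0,0],[0,0,0,0,0,0],[0,0,0,0,0,0]])

```text
time_s: 17.98
ee_pos: [637.5, 200.0, 147.2]
eef_rot: [-0.009, 0.988, -0.079, -0.13]
ft_force: [0.1, 0.3, -1.4]
width: 38.8
gripper_force: 60.6
```

```bash
python3 -c "
from h import *
show();plan(REF,RT)"
```

```text
tcp [637.54 200.   147.23] w 38.81381209095059 Ftool [ 0.43 -0.34  1.35] Ttool [-0.02  0.43  0.05] t 17.9833
dist 7.970608902331555 turn 0.06808382029388656 rows 1 row: [-7.96, 0.33, -0.0, -0.02, -0.06, -0.02]
```

>>> move_arm(motion=[[0.6,0,0,0,0,0],[0.6,0,0,0,0,0],[0.6,0,0,0,0,0],[0,0,0,0,0,0],[0,0,0,0,0,0]])

```text
time_s: 18.4
ee_pos: [639.2, 199.8, 146.8]
eef_rot: [-0.009, 0.988, -0.079, -0.131]
ft_force: [-0.4, -0.1, -1.4]
width: 39.1
gripper_force: 60.6
```

```bash
python3 -c "
from h import *
show();plan(REF,RT)"
```

```text
tcp [639.23 199.8  146.78] w 39.09589196285871 Ftool [0.03 0.16 1.42] Ttool [-0.02  0.36 -0.02] t 18.4
dist 9.725890379668611 turn 0.06592719328553841 rows 1 row: [-9.72, 0.4, 0.0, -0.03, -0.06, -0.01]
```

>>> move_arm(motion=[[0.5,0,0,0,0,0],[0.5,0,0,0,0,0],[0.5,0,0,0,0,0],[0,0,0,0,0,0],[0,0,0,0,0,0]])

```text
time_s: 18.82
ee_pos: [640.7, 199.6, 146.4]
eef_rot: [-0.009, 0.988, -0.079, -0.131]
ft_force: [0.3, 0.3, -1.8]
width: 39.4
gripper_force: 60.6
```

```bash
python3 -c "
from h import *
show();plan(REF,RT)
f=grab_frame('scene');s=get_state();r=rot()
# edge search: plate right-top corner predicted with dx=0 and 5
for dx in(0,5): print(dx,[proj(f,s['ee_pos']+r.apply([-dx-5,y,z])).round(1).tolist() for y,z in((20,-36.7),(-20,-36.7),(52,3.3),(-52,3.3),(52,77.3))])
g=cv2.cvtColor(f['img'],cv2.COLOR_RGB2GRAY)
for v in(172,176,180,190): print(v,g[v,240:285].tolist())"
```

```text
tcp [640.67 199.61 146.39] w 39.36056470746963 Ftool [ 0.73 -0.39  1.65] Ttool [-0.05  0.36 -0.  ] t 18.8167
dist 11.227891540778575 turn 0.06670903867236355 rows 1 row: [-11.22, 0.44, 0.0, -0.03, -0.06, -0.01]
0 [[267.2, 164.0], [260.1, 160.6], [270.5, 179.2], [252.4, 170.0], [265.8, 201.7]]
5 [[265.9, 163.9], [258.9, 160.5], [269.2, 179.2], [251.1, 169.9], [264.5, 201.7]]
172 [198, 238, 230, 198, 188, 136, 99, 87, 64, 142, 210, 220, 220, 227, 226, 220, 212, 217, 217, 217, 221, 222, 206, 185, 163, 102, 38, 27, 34, 34, 43, 54, 56, 56, 56, 56, 57, 54, 58, 56, 58, 55, 58, 53, 57]
176 [246, 252, 246, 248, 250, 250, 251, 228, 110, 194, 240, 250, 243, 214, 206, 190, 169, 156, 150, 180, 205, 217, 223, 236, 248, 248, 224, 168, 118, 72, 61, 63, 62, 64, 63, 64, 63, 63, 61, 59, 64, 62, 61, 62, 63]
180 [253, 254, 254, 250, 246, 245, 211, 95, 179, 225, 222, 226, 223, 219, 220, 232, 235, 231, 212, 208, 221, 224, 227, 227, 220, 219, 226, 210, 182, 172, 137, 97, 95, 90, 83, 130, 171, 155, 108, 69, 71, 68, 68, 72, 75]
190 [109, 106, 106, 104, 89, 70, 163, 215, 221, 222, 217, 202, 213, 227, 223, 168, 88, 144, 175, 197, 218, 222, 222, 224, 225, 210, 177, 170, 122, 64, 68, 71, 70, 60, 49, 53, 85, 105, 104, 102, 104, 103, 106, 106, 101]
```

```bash
python3 -c "
from h import *
f=grab_frame('scene');a=cv2.cvtColor(cv2.imread('pics/scene0.png'),cv2.COLOR_BGR2GRAY).astype(float);b=cv2.cvtColor(f['img'],cv2.COLOR_RGB2GRAY).astype(float)
for v in(180,184,188,192,196): print(v,'A',a[v,242:280].astype(int).tolist());print('   B',b[v,242:280].astype(int).tolist())
for u in(250,254,258,262): print(u,'A',a[185:208,u].astype(int).tolist());print('   B',b[185:208,u].astype(int).tolist())
for k in(0,1): print(proj(f,REF+k*OUT))
"
```

```text
180 A [254, 250, 246, 245, 213, 89, 172, 224, 225, 225, 224, 200, 204, 224, 222, 225, 224, 223, 223, 223, 226, 230, 232, 231, 229, 220, 195, 174, 144, 106, 94, 91, 82, 136, 168, 158, 106, 70]
   B [254, 250, 246, 245, 211, 96, 180, 224, 224, 227, 223, 221, 218, 231, 234, 233, 213, 207, 223, 225, 226, 227, 221, 221, 227, 210, 184, 172, 137, 96, 96, 85, 85, 129, 167, 154, 108, 69]
184 A [248, 250, 254, 252, 204, 156, 214, 224, 223, 223, 204, 209, 216, 216, 223, 225, 224, 225, 226, 226, 222, 189, 194, 227, 222, 197, 171, 137, 81, 66, 49, 41, 42, 47, 49, 71, 95, 103]
   B [248, 249, 254, 251, 205, 181, 221, 214, 220, 226, 206, 216, 228, 223, 206, 145, 143, 167, 183, 215, 227, 201, 204, 226, 217, 194, 174, 138, 80, 66, 51, 37, 42, 48, 53, 73, 96, 105]
188 A [162, 199, 213, 162, 152, 209, 208, 167, 194, 206, 206, 222, 225, 226, 226, 223, 222, 225, 226, 222, 223, 223, 226, 223, 199, 171, 154, 107, 71, 69, 71, 66, 57, 51, 69, 95, 101, 103]
   B [93, 117, 116, 89, 155, 224, 204, 142, 197, 205, 206, 203, 181, 199, 212, 226, 233, 229, 226, 224, 224, 223, 224, 217, 195, 175, 141, 83, 70, 68, 70,
[... 1059 characters left out ...]
0, 223, 182, 70, 85, 109, 116, 136, 194, 225, 224, 226, 237, 246, 225]
   B [232, 230, 206, 181, 225, 224, 221, 225, 236, 221, 183, 64, 86, 112, 115, 136, 194, 226, 226, 226, 236, 247, 225]
258 A [223, 222, 223, 222, 225, 224, 226, 225, 225, 229, 234, 232, 209, 126, 65, 110, 114, 114, 157, 225, 226, 225, 231]
   B [194, 220, 234, 233, 178, 174, 201, 227, 228, 228, 233, 230, 200, 79, 70, 107, 114, 115, 156, 226, 224, 226, 232]
262 A [221, 223, 223, 223, 222, 222, 223, 212, 164, 148, 209, 246, 227, 222, 213, 165, 70, 84, 116, 114, 134, 194, 224]
   B [226, 224, 224, 224, 221, 221, 220, 199, 154, 174, 233, 240, 230, 223, 207, 117, 53, 85, 117, 116, 137, 195, 225]
[259.88 173.41]
[259.62 173.4 ]
```

The plate's edges now match the original seated picture to about 0.3 px, so it's within about a millimetre of home. I'll push gently until it touches.

>>> move_arm(motion=[[0.5,0,0,0,0,0],[0.5,0,0,0,0,0],[0,0,0,0,0,0],[0,0,0,0,0,0],[0,0,0,0,0,0]])

```text
time_s: 19.33
ee_pos: [641.6, 199.5, 146.1]
eef_rot: [-0.009, 0.988, -0.079, -0.131]
ft_force: [0.6, -1.2, -2.5]
width: 39.0
gripper_force: 60.6
```

```bash
python3 -c "
from h import *
show();plan(REF,RT)"
```

```text
tcp [641.59 199.47 146.14] w 39.019659371942176 Ftool [1.37 1.05 2.2 ] Ttool [0.   0.39 0.02] t 19.3333
dist 12.193169166585456 turn 0.0656541554201184 rows 1 row: [-12.18, 0.45, 0.0, -0.03, -0.06, -0.01]
```

>>> move_arm(motion=[[0.6,0,0,0,0,0],[0.6,0,0,0,0,0],[0.6,0,0,0,0,0],[0,0,0,0,0,0],[0,0,0,0,0,0]])

```text
time_s: 19.75
ee_pos: [642.2, 199.4, 146.0]
eef_rot: [-0.009, 0.988, -0.079, -0.132]
ft_force: [-5.9, 0.1, 2.6]
width: 39.2
gripper_force: 60.9
```

```bash
python3 -c "
from h import *
show();plan(REF,RT)"
```

```text
tcp [642.25 199.38 146.02] w 39.18755913405253 Ftool [-6.34  0.83 -0.99] Ttool [-0.11 -1.33 -0.23] t 19.75
dist 12.865134661141289 turn 0.10375300369776895 rows 1 row: [-12.86, 0.47, 0.09, -0.05, 0.09, -0.01]
```

Contact with the face. I'll lower it by the sag and release.

>>> move_arm(motion=[[0,0,0.7,0,0,0],[0,0,0.7,0,0,0],[0,0,0,0,0,0],[0,0,0,0,0,0],[0,0,0,0,0,0]])

```text
time_s: 20.17
ee_pos: [642.1, 199.5, 145.4]
eef_rot: [-0.01, 0.988, -0.079, -0.131]
ft_force: [-5.8, 1.0, 7.4]
width: 38.9
gripper_force: 61.5
```

```bash
python3 -c "
from h import *
show()"
```

```text
tcp [642.11 199.5  145.44] w 38.937259358146456 Ftool [-7.6  -0.1  -5.62] Ttool [ 0.11 -1.52 -0.21] t 20.1667
```

>>> move_arm(motion=[[0,0,0,0,0,0],[0,0,0,0,0,0],[0,0,0,0,0,0],[0,0,0,0,0,0],[0,0,0,0,0,0]], fingers=0)

```text
time_s: 20.58
ee_pos: [643.1, 199.2, 144.3]
eef_rot: [-0.009, 0.988, -0.079, -0.13]
ft_force: [0.4, 0.4, -0.3]
width: 85.2
gripper_force: 0.0
```

```bash
python3 -c "
from h import *
show()
f=grab_frame('scene');a=cv2.cvtColor(cv2.imread('pics/scene0.png'),cv2.COLOR_BGR2GRAY).astype(float);b=cv2.cvtColor(f['img'],cv2.COLOR_RGB2GRAY).astype(float)
for v in(180,188,196): print(v,'A',a[v,264:276].astype(int).tolist(),'B',b[v,264:276].astype(int).tolist())
for u in(250,254,258,262): print(u,'A',a[190:204,u].astype(int).tolist(),'B',b[190:204,u].astype(int).tolist())
"
```

```text
tcp [643.09 199.17 144.26] w 85.2466593326258 Ftool [ 0.38 -0.42  0.19] Ttool [ 0.    0.3  -0.03] t 20.5833
180 A [232, 231, 229, 220, 195, 174, 144, 106, 94, 91, 82, 136] B [229, 226, 229, 219, 194, 172, 148, 105, 93, 84, 73, 106]
188 A [226, 223, 199, 171, 154, 107, 71, 69, 71, 66, 57, 51] B [225, 223, 201, 177, 159, 108, 66, 69, 71, 64, 55, 55]
196 A [204, 173, 156, 106, 72, 69, 72, 74, 62, 55, 61, 72] B [206, 177, 169, 127, 67, 71, 69, 73, 60, 53, 58, 78]
250 A [222, 218, 208, 120, 62, 102, 111, 113, 155, 225, 224, 223, 226, 247] B [222, 219, 212, 121, 64, 99, 115, 113, 156, 223, 224, 222, 227, 247]
254 A [227, 229, 232, 240, 223, 182, 70, 85, 109, 116, 136, 194, 225, 224] B [226, 223, 228, 241, 223, 179, 66, 86, 111, 115, 136, 196, 224, 224]
258 A [224, 226, 225, 225, 229, 234, 232, 209, 126, 65, 110, 114, 114, 157] B [163, 176, 226, 228, 233, 239, 231, 207, 123, 66, 107, 113, 116, 157]
262 A [222, 223, 212, 164, 148, 209, 246, 227, 222, 213, 165, 70, 84, 116] B [226, 221, 209, 148, 172, 236, 252, 239, 223, 216, 166, 74, 85, 115]
```

The seat matches the original hanging pose in the image to about 0.2 px. Retreating up and over to the station.

>>> move_arm(motion=[[0,0,-10,0,0,0],[0,0,-20,0,0,0],[0,0,-30,0,0,0],[0,0,-30,0,0,0],[0,0,-20,0,0,0]])

```text
time_s: 21.05
ee_pos: [671.9, 194.2, 254.1]
eef_rot: [-0.009, 0.988, -0.079, -0.129]
ft_force: [0.1, -1.0, -0.6]
width: 85.5
gripper_force: 0.0
```

```bash
cat >> h.py <<'E'
PL=np.array([540.5,-298,83.5])  # latched top
zm=.342*SX-.94*U
RM=frame(zm,-SY)
def RA(a): return R.from_rotvec(np.radians(a)*N)*RM
E
python3 -c "
from h import *
show();print(get_state()['joints']);plan(PL+80*N,RA(23))
f=grab_frame('scene');a=cv2.cvtColor(cv2.imread('pics/scene0.png'),cv2.COLOR_BGR2GRAY).astype(float);b=cv2.cvtColor(f['img'],cv2.COLOR_RGB2GRAY).astype(float)
for v in(164,168,180,188,196): print(v,'A',a[v,250:276].astype(int).tolist(),'\n    B',b[v,250:276].astype(int).tolist())
"
```

```text
tcp [671.94 194.19 254.08] w 85.51482054385693 Ftool [0.36 0.95 0.55] Ttool [-0.01  0.34  0.02] t 21.05
[-0.7   1.03  1.28  1.07 -0.93  1.85 -1.43]
dist 528.99365879314 turn 45.22297405985958 rows 15 row: [-13.99, 31.74, 8.99, -0.69, 2.32, -1.8]
164 A [43, 47, 42, 43, 43, 44, 40, 132, 169, 176, 202, 213, 240, 252, 252, 226, 107, 39, 36, 37, 34, 35, 38, 31, 36, 34] 
    B [46, 46, 42, 43, 43, 41, 43, 99, 137, 158, 194, 213, 234, 251, 249, 206, 110, 60, 36, 40, 37, 36, 37, 34, 33, 34]
168 A [91, 83, 85, 77, 63, 63, 103, 166, 202, 187, 158, 144, 127, 199, 218, 173, 107, 61, 62, 65, 60, 60, 61, 57, 54, 59] 
    B [73, 75, 72, 65, 65, 62, 87, 156, 195, 186, 158, 166, 179, 210, 213, 181, 116, 58, 62, 60, 61, 57, 53, 55, 57, 57]
180 A [225, 225, 224, 200, 204, 224, 222, 225, 224, 223, 223, 223, 226, 230, 232, 231, 229, 220, 195, 174, 144, 106, 94, 91, 82, 136] 
    B [221, 225, 227, 220, 221, 230, 229, 229, 207, 204, 224, 223, 225, 231, 229, 225, 229, 221, 191, 171, 147, 106, 95, 84, 85, 129]
188 A [194, 206, 206, 222, 225, 226, 226, 223, 222, 225, 226, 222, 223, 223, 226, 223, 199, 171, 154, 107, 71, 69, 71, 66, 57, 51] 
    B [182, 199, 184, 173, 171, 178, 209, 228, 233, 234, 231, 227, 223, 222, 224, 224, 201, 178, 157, 110, 70, 69, 71, 66, 56, 52]
196 A [111, 105, 86, 71, 70, 120, 187, 218, 232, 230, 230, 246, 246, 232, 204, 173, 156, 106, 72, 69, 72, 74, 62, 55, 61, 72] 
    B [112, 102, 85, 68, 66, 118, 180, 218, 229, 229, 241, 250, 251, 242, 207, 176, 166, 124, 70, 70, 68, 71, 64, 50, 59, 75]
```

>>> move_arm(motion=[[-14,31.7,9,-0.7,2.3,-1.8],[-14,31.7,9,-0.7,2.3,-1.8],[-14,31.7,9,-0.7,2.3,-1.8],[-14,31.7,9,-0.7,2.3,-1.8],[-14,31.7,9,-0.7,2.3,-1.8]])

```text
time_s: 21.52
ee_pos: [578.7, 42.9, 221.6]
eef_rot: [0.019, 0.999, 0.003, -0.031]
ft_force: [0.5, -0.0, 0.3]
width: 84.9
gripper_force: 0.0
```

>>> move_arm(motion=[[-14,31.7,9,-0.7,2.3,-1.8],[-14,31.7,9,-0.7,2.3,-1.8],[-14,31.7,9,-0.7,2.3,-1.8],[-14,31.7,9,-0.7,2.3,-1.8],[-14,31.7,9,-0.7,2.3,-1.8]])

```text
time_s: 21.93
ee_pos: [521.0, -122.2, 185.4]
eef_rot: [0.047, 0.993, 0.084, 0.068]
ft_force: [1.7, -0.6, -0.4]
width: 85.5
gripper_force: 0.0
```

```bash
python3 -c "
from h import *
show();print(get_state()['joints']);plan(PL+80*N,RA(23))"
```

```text
tcp [ 520.96 -122.22  185.42] w 85.50759021857601 Ftool [1.48 0.78 0.68] Ttool [ 0.09 -0.03 -0.05] t 21.9333
[-0.66  0.71  1.31  2.03 -0.91  0.92 -0.3 ]
dist 177.89610945945964 turn 15.143405127259554 rows 5 row: [-13.54, 31.84, 8.53, -0.69, 2.37, -1.76]
```

>>> move_arm(motion=[[-13.5,31.8,8.5,-0.7,2.4,-1.8],[-13.5,31.8,8.5,-0.7,2.4,-1.8],[-13.5,31.8,8.5,-0.7,2.4,-1.8],[-13.5,31.8,8.5,-0.7,2.4,-1.8],[-13.5,31.8,8.5,-0.7,2.4,-1.8]])

```text
time_s: 22.35
ee_pos: [501.5, -274.1, 155.3]
eef_rot: [0.068, 0.974, 0.152, 0.155]
ft_force: [-0.2, -1.7, -1.0]
width: 85.3
gripper_force: 0.0
```

```bash
python3 -c "
from h import *
show();print(get_state()['joints']);plan(PL+40*N,RA(23))"
```

```text
tcp [ 501.55 -274.08  155.3 ] w 85.26655949479874 Ftool [-0.99  1.36  1.06] Ttool [ 0.23 -0.34  0.  ] t 22.35
[-0.09  0.51  0.81  2.14 -1.07  0.54  0.25]
dist 47.5818824738453 turn 2.02483875596244 rows 2 row: [-0.46, 10.01, 21.58, -0.28, 0.77, -0.6]
```

```bash
sed -i 's/zm=.342\*SX-.94\*U/zm=.259*SX-.966*U/' h.py
python3 -c "
from h import *
plan(PL+35*N,RA(23));plan(PL-14*N,RA(23),s=dict(get_state(),ee_pos=PL+35*N,eef_rot=RA(23).as_quat()[[3,0,1,2]])); print('twist axis',RM.inv().apply(-N))"
```

```text
dist 52.07267334461662 turn 3.6935669489698637 rows 2 row: [0.55, 10.02, 24.03, -0.31, -1.72, -0.58]
dist 49.00000000000004 turn 0.0 rows 2 row: [6.34, 0.0, 23.67, 0.0, 0.0, 0.0]
twist axis [0.26 0.   0.97]
```

>>> move_arm(motion=[[0.3,5,12,-0.2,-0.9,-0.3],[0.3,5,12,-0.2,-0.9,-0.3],[0.3,5,12,-0.2,-0.9,-0.3],[0.3,5,12,0,-0.8,-0.3],[0,0,0,0,0,0]])

```text
time_s: 22.77
ee_pos: [524.5, -294.9, 111.6]
eef_rot: [0.078, 0.976, 0.16, 0.124]
ft_force: [-0.0, 0.7, -0.1]
width: 85.6
gripper_force: 0.0
```

```bash
python3 -c "
from h import *
show();print(get_state()['joints']);plan(PL-14*N,RA(23))"
```

```text
tcp [ 524.5  -294.94  111.63] w 85.55441855677397 Ftool [ 0.17 -0.66 -0.01] Ttool [ 0.24 -0.17  0.02] t 22.7667
[-0.04  0.62  0.75  2.08 -1.07  0.51  0.24]
dist 46.48135039351471 turn 0.3511336568201133 rows 2 row: [5.62, 1.08, 22.53, -0.11, 0.12, 0.06]
```

>>> move_arm(motion=[[2.8,0.5,11,0,0,0],[2.8,0.5,11,0,0,0],[2.8,0.5,11,0,0,0],[2.8,0.5,10,0,0,0],[0,0,0,0,0,0]])

```text
time_s: 23.18
ee_pos: [546.3, -297.0, 73.8]
eef_rot: [0.078, 0.976, 0.16, 0.124]
ft_force: [0.0, 0.1, 0.1]
width: 85.4
gripper_force: 0.0
```

```bash
python3 -c "
from h import *
show();plan(PL-14*N,RA(23))"
```

```text
tcp [ 546.29 -297.02   73.83] w 85.38130155396652 Ftool [ 0.09 -0.09 -0.13] Ttool [ 0.29 -0.18  0.01] t 23.1833
dist 3.047465961886341 turn 0.320529720093316 rows 1 row: [0.12, 1.14, 2.82, -0.26, 0.16, 0.1]
```

Straddling the head. Nudge down, then close.

>>> move_arm(motion=[[0,1,1.5,0,0,0],[0,0,0,0,0,0],[0,0,0,0,0,0],[0,0,0,0,0,0],[0,0,0,0,0,0]], fingers=1)

```text
time_s: 23.6
ee_pos: [546.4, -298.7, 74.1]
eef_rot: [0.078, 0.976, 0.159, 0.125]
ft_force: [-4.6, 2.8, 10.5]
width: 37.2
gripper_force: 58.8
```

>>> move_arm(motion=[[0,0,0,0,0,0],[0,0,0,0,0,0],[0,0,0,0,0,0],[0,0,0,0,0,0],[0,0,0,0,0,0]])

```text
time_s: 24.02
ee_pos: [546.4, -298.7, 74.2]
eef_rot: [0.078, 0.976, 0.159, 0.125]
ft_force: [-4.5, 2.9, 9.0]
width: 37.3
gripper_force: 58.9
```

```bash
python3 -c "
from h import *
show();s=get_state();print(s['joints'],s['gripper_force']);plan(PL-14*N,RA(23))"
```

```text
tcp [ 546.38 -298.7    74.15] w 37.255495886338174 Ftool [ -1.22  -2.33 -10.11] Ttool [ 0.56 -0.42  0.01] t 24.0167
[ 0.08  0.65  0.55  2.05 -1.07  0.4   0.21] 58.89620968897361
dist 3.0087205752021218 turn 0.22619144856457407 rows 1 row: [0.53, -0.53, 2.92, -0.19, 0.11, 0.07]
```

>>> move_arm(motion=[[0,0,0,0,0,0],[0,0,0,0,0,0],[1.2,0,2.5,0,0,0],[1.2,0,2.5,0,0,0],[0,0,0,0,0,0]], fingers=0.2)

```text
time_s: 24.43
ee_pos: [550.5, -298.1, 68.4]
eef_rot: [0.078, 0.976, 0.16, 0.124]
ft_force: [-0.4, 0.7, 0.1]
width: 68.2
gripper_force: 0.0
```

>>> move_arm(motion=[[0,0,1,0,0,0],[0,0,0,0,0,0],[0,0,0,0,0,0],[0,0,0,0,0,0],[0,0,0,0,0,0]], fingers=1)

```text
time_s: 24.85
ee_pos: [550.2, -298.7, 68.2]
eef_rot: [0.078, 0.976, 0.159, 0.124]
ft_force: [-2.0, 1.0, 4.2]
width: 38.0
gripper_force: 59.6
```

```bash
python3 -c "
from h import *
show();s=get_state();print(s['joints'],s['gripper_force']);d=s['ee_pos']-PL;print('along N',d@N,'perp tool',rot().inv().apply(d-(d@N)*N))"
```

```text
tcp [ 550.22 -298.74   68.21] w 38.01164548620088 Ftool [-0.58 -0.72 -4.68] Ttool [ 0.32 -0.41  0.  ] t 24.85
[ 0.09  0.66  0.53  2.05 -1.07  0.38  0.21] 59.61915733292699
along N -18.11662056761651 perp tool [ 0.62  0.52 -0.17]
```

>>> move_arm(motion=[[0,0,0,1.8,0,6.8],[0,0,-0.3,1.8,0,6.8],[0,0,-0.3,1.8,0,6.8],[0,0,-0.3,1.8,0,6.8],[0,0,0,0,0,0]])

```text
time_s: 25.27
ee_pos: [549.4, -299.4, 69.9]
eef_rot: [-0.016, 0.989, -0.071, 0.129]
ft_force: [-7.4, 2.7, 16.6]
width: 37.9
gripper_force: 61.3
```

```bash
python3 -c "
from h import *
show();s=get_state();print(s['joints'],s['gripper_force']);print('ang',[np.degrees(((RA(a).inv()*rot()).magnitude())).round(1) for a in (23,-5)]);d=s['ee_pos']-PL;print('along N',d@N)"
```

```text
tcp [ 549.4  -299.44   69.86] w 37.91738180956436 Ftool [ -3.29  -2.43 -17.96] Ttool [ 0.65 -1.03 -0.2 ] t 25.2667
[ 0.12  0.7   0.61  1.98 -1.07  0.61 -0.22] 61.32875621369749
ang [np.float64(28.6), np.float64(0.7)]
along N -16.298285812774004
```

>>> move_arm(motion=[[-0.3,0,-1,1.6,0,6],[-0.2,0,-0.8,1.6,0,6],[-0.2,0,-0.8,1.6,0,6],[0,0,0,0.5,0,2],[0,0,0,0,0,0]])

```text
time_s: 25.68
ee_pos: [547.9, -299.7, 72.3]
eef_rot: [-0.082, 0.96, -0.234, 0.128]
ft_force: [-7.9, 1.0, 14.8]
width: 37.9
gripper_force: 61.2
```

```bash
python3 -c "
from h import *
show();s=get_state();print(s['joints'],s['gripper_force']);print('ang',[np.degrees(((RA(a).inv()*rot()).magnitude())).round(1) for a in (23,-25)]);d=s['ee_pos']-PL;print('along N',d@N)"
```

```text
tcp [ 547.9  -299.74   72.28] w 37.87497312569279 Ftool [ -4.19  -0.66 -16.27] Ttool [-0.03 -1.07 -0.13] t 25.6833
[ 0.22  0.7   0.54  1.95 -1.08  0.68 -0.52] 61.241869998866605
ang [np.float64(49.1), np.float64(1.1)]
along N -13.461468743989457
```

>>> move_arm(motion=[[0,0,0,0,0,0],[0,0,0,0,0,0],[0,0,0,0,0,0],[0,0,0,0,0,0],[0,0,0,0,0,0]], fingers=0)

```text
time_s: 26.1
ee_pos: [548.9, -298.1, 70.9]
eef_rot: [-0.082, 0.961, -0.231, 0.127]
ft_force: [0.2, -0.6, -0.2]
width: 85.2
gripper_force: 0.0
```

>>> move_arm(motion=[[-2.5,0,-10,0,0,0],[-2.5,0,-10,0,0,0],[-5,0,-20,0,0,0],[-5,0,-30,0,0,0],[-5,0,-40,0,0,0]])

```text
time_s: 26.52
ee_pos: [499.0, -298.8, 171.9]
eef_rot: [-0.082, 0.961, -0.232, 0.126]
ft_force: [0.6, 0.3, 1.7]
width: 85.3
gripper_force: 0.0
```

>>> move_arm(motion=[[-5,0,-30,0,0,0],[-5,0,-30,0,0,0],[0,0,0,0,0,0],[0,0,0,0,0,0],[0,0,0,0,0,0]])

```text
time_s: 26.93
ee_pos: [474.9, -300.7, 227.4]
eef_rot: [-0.082, 0.961, -0.231, 0.128]
ft_force: [0.1, 0.0, -0.9]
width: 85.4
gripper_force: 0.0
```

```bash
python3 - <<'E'
from h import *
show()
f=grab_frame("scene");a=cv2.imread("pics/scene0.png");b=f["img"][:,:,::-1]
for im in(a,b):
    g=im[240:300,345:410].max(2);m=(g<60).astype(np.uint8)
    n,l,st,c=cv2.connectedComponentsWithStats(m);print([ (st[k].tolist(),c[k]) for k in set(l[18:32,28:40].ravel())-{0}])
for u in(374,378,382): print(u,'A',a[250:266,u].max(1).tolist(),'B',b[250:266,u].max(1).tolist())
A=cv2.cvtColor(a,6).astype(float);B=cv2.cvtColor(b,6).astype(float)
for v in(164,180,188,196): print(v,'A',A[v,255:276].astype(int).tolist(),'\n    B',B[v,255:276].astype(int).tolist())
for u in(250,258,262): print(u,A[190:204,u].astype(int).tolist(),B[190:204,u].astype(int).tolist())
t=grab_frame("top")["img"][:,:,::-1];d=cv2.absdiff(t,cv2.imread("pics/top0.png")).max(2);d2=cv2.absdiff(b,a).max(2)
for d in(d,d2):
    n,l,st,c=cv2.connectedComponentsWithStats((d>60).astype(np.uint8));print([s.tolist() for s in st[1:] if s[4]>15])
E
```

```text
tcp [ 474.85 -300.67  227.43] w 85.36328867340836 Ftool [-0.08  0.1   0.91] Ttool [-0.21 -0.19 -0.04] t 26.9333
[([24, 15, 18, 21, 219], array([33.14, 26.14]))]
[([24, 15, 18, 21, 239], array([33.13, 25.61]))]
374 A [44, 103, 205, 231, 221, 158, 171, 166, 58, 37, 33, 35, 37, 66, 154, 185] B [44, 105, 206, 234, 225, 144, 113, 139, 37, 23, 18, 20, 18, 48, 117, 129]
378 A [237, 250, 254, 252, 233, 34, 33, 37, 40, 39, 41, 43, 46, 47, 82, 128] B [236, 251, 254, 252, 233, 20, 18, 13, 23, 20, 21, 19, 20, 25, 43, 75]
382 A [235, 234, 239, 252, 255, 249, 128, 53, 96, 151, 162, 205, 197, 64, 54, 44] B [236, 235, 240, 252, 255, 250, 120, 24, 62, 102, 110, 148, 141, 21, 16, 23]
164 A [44, 40, 132, 169, 176, 202, 213, 240, 252, 252, 226, 107, 39, 36, 37, 34, 35, 38, 31, 36, 34] 
    B [42, 46, 98, 138, 158, 196, 213, 236, 251, 249, 208, 110, 56, 36, 38, 42, 39, 35, 34, 37, 33]
180 A [224, 222, 225, 224, 223, 223, 223, 226, 230, 232, 231, 229, 220, 195, 174, 144, 106, 94, 91, 82, 136] 
    B [232, 231, 227, 209, 204, 224, 224, 226, 232, 231, 228, 228, 222, 194, 172, 152, 108, 99, 88, 84, 131]
188 
[... 1115 characters left out ...]
, [266, 374, 9, 12, 71], [119, 377, 12, 4, 20]]
[[0, 0, 37, 37, 246], [0, 0, 79, 118, 1685], [77, 0, 93, 145, 7768], [282, 0, 134, 39, 3103], [386, 60, 15, 15, 75], [18, 77, 9, 35, 129], [49, 98, 6, 13, 40], [60, 106, 5, 13, 41], [345, 134, 51, 22, 294], [16, 137, 26, 50, 256], [70, 145, 7, 16, 51], [372, 156, 19, 22, 181], [47, 167, 32, 38, 534], [370, 180, 6, 8, 32], [87, 182, 31, 53, 616], [24, 188, 9, 7, 30], [372, 188, 22, 14, 194], [11, 195, 16, 64, 302], [23, 198, 7, 11, 31], [39, 203, 57, 42, 1503], [375, 203, 20, 20, 209], [36, 209, 5, 6, 18], [33, 211, 4, 15, 18], [25, 214, 7, 5, 18], [260, 253, 42, 23, 531], [352, 263, 31, 35, 449], [63, 268, 44, 14, 135], [126, 282, 17, 15, 152]]
```

```bash
python3 - <<'E'
from h import *
f=grab_frame("scene");a=cv2.imread("pics/scene0.png");b=f["img"][:,:,::-1]
for im in(a,b):
    h=cv2.cvtColor(np.ascontiguousarray(im[245:285,250:312]),cv2.COLOR_BGR2HSV);m=((h[...,0]>18)&(h[...,0]<35)&(h[...,1]>120)&(h[...,2]>60)).astype(np.uint8)
    n,l,st,c=cv2.connectedComponentsWithStats(m);k=1+st[1:,4].argmax();print(st[k],c[k])
E
```

```text
[10 13 42 18 88] [30.81 22.98]
[ 10   8  41  23 464] [30.77 19.44]
```

```bash
python3 -c "
from bench import *
print(job_done())"
```

```text
the job is handed in; nothing more can be done
None
```

The stop was pressed and latched, the plate was turned three-nest side out and put back on both pins, and the stop was then reset and sprang up. The last camera check shows the plate within about 0.3 px of its original seated position and the head back at its starting height. I skipped the final press against the bed, and of the bystanders I checked only the ink pad, which hadn't moved; the job was handed in at about 27 s.

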